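Get the culture tin out from behind the starter jars and weigh it

TASK

The green-lidded culture tin on the wire rack is boxed in by three starter jars. Move all three jars onto the cork mat; only when all three stand there, put the tin on the middle of the scale's pan; then, with the tin left on the scale, put each jar back on the middle of the coaster that has its lid's colour. Keep the jars and the tin upright throughout and set them down gently; do not let them drop.

Things in the scene. Friction and masses are not known exactly. Their poses are not given: they have to be found in the camera images.
- jar_red: straight-sided glass starter jar with a red lid and a plain paper band: an upright cylinder 56 mm in diameter (lid the same width) and 125 mm tall, about 0.35 kg; origin at the centre of its underside, z up. Best gripped close below the top (about 20 mm down), so that the gripper stays clear of lid and neighbours. It starts standing on the red coaster, boxing in the tin
- jar_yellow: straight-sided glass starter jar with a yellow lid and a plain paper band: an upright cylinder 56 mm in diameter (lid the same width) and 125 mm tall, about 0.35 kg; origin at the centre of its underside, z up. Best gripped close below the top (about 20 mm down), so that the gripper stays clear of lid and neighbours. It starts standing on the yellow coaster, boxing in the tin
- jar_blue: straight-sided glass starter jar with a blue lid and a plain paper band: an upright cylinder 56 mm in diameter (lid the same width) and 125 mm tall, about 0.35 kg; origin at the centre of its underside, z up. Best gripped close below the top (about 20 mm down), so that the gripper stays clear of lid and neighbours. It starts standing on the blue coaster, boxing in the tin
- coaster_red: red round coaster, 76 mm in diameter, 4 mm thick, fixed on the wire rack; origin at the centre of its underside, 12 mm above the table, so its top is 16 mm above the table. The home of the jar with the red lid
- coaster_yellow: yellow round coaster, 76 mm in diameter, 4 mm thick, fixed on the wire rack; origin at the centre of its underside, 12 mm above the table, so its top is 16 mm above the table. The home of the jar with the yellow lid
- coaster_blue: blue round coaster, 76 mm in diameter, 4 mm thick, fixed on the wire rack; origin at the centre of its underside, 12 mm above the table, so its top is 16 mm above the table. The home of the jar with the blue lid
- tin: low round steel culture tin with a green lid: a cylinder 52 mm in diameter and 34 mm tall, about 0.12 kg; origin at the centre of its underside, z up. It starts on the wire rack (top 12 mm above the table) with a jar in front and one at each side, 66 mm centre to centre, and the rack's 62 mm high guard behind it, 72 mm from its centre
- scale: kitchen scale, fixed: grey body 200 x 170 mm, 22 mm high, with a round steel pan 130 mm in diameter whose top is 30 mm above the table and a dark display on the side at -x. Origin at table level directly below the pan's centre; z up
- mat: flat cork mat, fixed, 210 mm (its x) by 190 mm (its y), 5 mm thick, beside the rack: where the jars wait; origin at the centre of its underside at table level, z up, so its top is 5 mm above the table
- rack: low white wire proofing rack, fixed, 200 mm (its x) by 230 mm (its y), top 12 mm above the table, wire guard 62 mm high along its +x edge; origin at the centre of its underside. The tin starts 20 mm to +x of the centre; coasters: one 46 mm to -x of the centre, two 66 mm to +y and -y of the tin. A white ramekin (48 mm wide, 30 mm high) stands on the -x, -y corner
Things that resemble listed ones, but are neither listed nor needed, are in the scene too. Leave any orange, pink or yellow look-alike of the tin alone.

How it is judged (in metres and radians):
On the way, in this order (a step that is already met when the one before it is completed fails the run):
1. all three jars stand upright on the cork mat at the same time (x of jar_red in the frame of mat between -0.085 and 0.085 m and y of jar_red in the frame of mat between -0.075 and 0.075 m and z of jar_red in the frame of mat between 0.001 and 0.01 m and angle between each of jar_red, jar_yellow, jar_blue's own z axis and vertical below 0.12 rad and x of jar_yellow in the frame of mat between -0.085 and 0.085 m and y of jar_yellow in the frame of mat between -0.075 and 0.075 m and z of jar_yellow in the frame of mat between 0.001 and 0.01 m and x of jar_blue in the frame of mat between -0.085 and 0.085 m and y of jar_blue in the frame of mat between -0.075 and 0.075 m and z of jar_blue in the frame of mat between 0.001 and 0.01 m), for 0.2 s.
2. the tin stands on the middle of the scale's pan while all three jars still stand on the mat (all of step 1 and horizontal distance between tin and scale below 0.015 m and z of tin in the frame of scale between 0.026 and 0.036 m and angle between tin's own z axis and vertical below 0.1 rad and linear speed of tin below 0.02 m/s), for 0.2 s.
At the end, for the whole second after the job is handed in: The tin stands upright and at rest on the scale's pan, within 15 mm of its centre, and each jar stands upright and at rest on the coaster of its lid's colour, within 12 mm of the coaster's centre; everything is released (horizontal distance between tin and scale below 0.015 m and z of tin in the frame of scale between 0.026 and 0.036 m and angle between each of tin, jar_red, jar_yellow, jar_blue's own z axis and vertical below 0.1 rad and linear speed of each of tin, jar_red, jar_yellow, jar_blue below 0.02 m/s and horizontal distance between jar_red and coaster_red below 0.012 m and z of jar_red in the frame of coaster_red between 0 and 0.009 m and horizontal distance between jar_yellow and coaster_yellow below 0.012 m and z of jar_yellow in the frame of coaster_yellow between 0 and 0.009 m and horizontal distance between jar_blue and coaster_blue below 0.012 m and z of jar_blue in the frame of coaster_blue between 0 and 0.009 m); the robot touches nothing.
It fails at once if a jar or the tin is tipped by more than about 35 degrees (angle between any of jar_red, jar_yellow, jar_blue, tin's own z axis and vertical above 0.6 rad).
It fails at once if a jar or the tin is dropped: it falls freely for more than about 15 mm ((contact force between jar_red and the fingers below 0.05 N and linear speed of jar_red above 0.55 m/s) or (contact force between jar_yellow and the fingers below 0.05 N and linear speed of jar_yellow above 0.55 m/s) or (contact force between jar_blue and the fingers below 0.05 N and linear speed of jar_blue above 0.55 m/s) or (contact force between tin and the fingers below 0.05 N and linear speed of tin above 0.55 m/s)).
It also fails if it takes over 138 s, if anything falls off the work surface, if the arm or the gripper's body presses on something with over 40 N, if the wrist force passes 120 N, or if a joint passes its speed limit or range.

ROBOT

A 6-joint arm with a two-finger parallel gripper is mounted at the origin on the work surface. World frame = base frame: x ahead of the robot, y to its left, z up, the work surface at z = 0. Lengths are in m, angles in degrees, forces in N, time in s.
With the tool pointing down it reaches from about 0.25 to 0.725 m from the base axis. Payload 9.7 kg.
Tool frame: the origin (TCP) lies at the very end of the fingers, on their centre line; the grasp point (between the pads) lies 19 mm behind it; z points along the fingers, y is the line along which they close (so a half turn about z gives the same grasp; the last joint's range is limited). The gripper opens to 85 mm and grips with 20 to 120 N. Pads are 22 mm wide; open, the fingers measure 114 mm over their backs; the gripper's body (76 mm by 85 mm) begins 54 mm behind the grasp point. The pads swing forward as they close: fully open they stand 13 mm farther back than shut.
Start: joints at [66.635, 4.979, 10.078, 95.1, 0, 90], TCP at [0.218, 0.505, 0.231] pointing down, gripper open.
Joint ranges: [-179.16, 179.16], [-48.56, 103.87], [-65.8, 70.77], [-126.05, 130.52], [-82.76, 87.17], [-180, 180]. Speed limits (degrees/s): [127.2, 127.2, 147.25, 180, 180, 180].

INTERFACE

Orientations are given as [roll, pitch, yaw] about the fixed x, y, z axes, in that order (R = Rz(yaw) Ry(pitch) Rx(roll)).
In Python, from workcell import bot gives the robot as it stands.
- The arm moves only by the tool step_arm, never from a script. Its argument "targets" is a list of rows, each a list of 3 entries, a list of its own where there are three numbers: the opening, from 0 (shut) to 1 (fully open), then the shift along the world's x, y, z in mm, then the turn, a rotation vector about the world's x, y, z in rad. In form: [[grip, [tx, ty, tz], [wx, wy, wz]], ...]. A call has 1 to 8 rows; each row is the pose to reach, as a shift and turn from the pose commanded when the call began; what a row does not reach only later rows make up. A row lasts 1/10 s, in which the tool goes at most 50 mm and 8.59 degrees, less where a joint would pass 70% of its speed; a pose out of reach is approached as far as the arm can. A call with a gripper value outside its range is refused whole. The fingers move at their own pace and stop on an object; "force" is the grip in N (left out, the last holds). Time passes only in rows, so rows that repeat a pose let the fingers close. It gives the time, the measured TCP pose, the force, the opening and the grip force at its end, in the units of the state.
- bot.get_obs(): the state, without advancing time (a new reading comes with each control period).
- bot.camera(name): name is "side" or "top" or "wrist"; returns (picture, depth): 384x512x3 uint8, red, green, blue; 384x512 float32, m along the optical axis (not along the pixel's ray), 0 where there is no reading.
- bot.camera_params(name): a dict with "K" (3x3 intrinsics, pixels), "R" (3x3) and "t" (3): a world point X has camera coordinates R X + t. Camera axes: x right, y down, z forward; pixel columns grow to the right and rows downward; lengths in m; the calibration is good to about 2 mm. A picture is of the moment at which its call begins: read the wrist's pose just before it. camera_params takes no time and is no camera call; for the wrist camera it gives the pose at the moment of the call.
- bot.job_done(): hands the job in; it is judged then, once.
The state is a dict: "time": time; "q": joint angles; "qd": joint speeds; "joint_efforts": joint torques, N m; "ee_pos": TCP position; "tcp_rot": TCP orientation; "wrist_force": force on the tool from outside, world axes, zero at the start; "torque": the same for the moment, N m; "opening": finger opening in m; "grasp_force": force on a finger pad.
Only numpy, scipy, OpenCV 4.12 (cv2) and the standard library are available. Lean on these libraries where they do the work, as an engineer would, in place of code of your own. Each camera call takes 0.05 s, during which the arm holds its last target. There are 200 camera calls.

## Working session

There is one attempt and no reset: what is moved stays moved. The work goes in short steps, Python scripts to look and compute and a tool call to move; the robot and the scene stay as the last step left them, time stands still between calls to the robot, and variables do not carry over. Pictures are saved under pics/ and viewed, at most 14 in all, crops included, and the job is handed in when it is done.

Besides the shell and the picture viewer there is one more tool, called after "Call:" by a JSON object that holds its "method" and its "body". step_arm: Moves the arm, as the interface text tells. Its arguments: {"type":"object","properties":{"targets":{"type":"array","items":{"type":"array"}},"force":{"type":"number"}},"required":["targets"]}

```bash
mkdir -p pics
python3 - <<'E'
from workcell import bot
import cv2,numpy as np
o=bot.get_obs();print(o)
ims=[]
for n in("top","side"):
    p,d=bot.camera(n);np.savez(f"{n}0.npz",p=p,d=d,**bot.camera_params(n))
    cv2.imwrite(f"pics/{n}0.png",p[:,:,::-1]);print(n,bot.camera_params(n))
E
```

```text
{'time': 0.0, 'q': array([6.66348835e+01, 5.01199104e+00, 1.00329488e+01, 9.50997025e+01,
       1.17822321e-03, 8.99996293e+01]), 'qd': array([-0.01826756,  0.01593626,  0.06356491,  0.00769474,  0.07519562,
        0.05170463]), 'joint_efforts': array([-1.39125852e-03, -5.20385957e+01,  4.64798641e+01,  1.62715843e-02,
       -4.32022068e-05,  1.39550809e-05]), 'ee_pos': array([0.218024  , 0.50468128, 0.23056104]), 'tcp_rot': array([-1.79921255e+02, -1.17873161e-03,  1.56635253e+02]), 'wrist_force': array([ 0.31764843, -0.75726512, -0.06217896]), 'torque': array([-0.00950546, -0.0325708 , -0.03901569]), 'grasp_force': 0.0, 'opening': 0.0855293483560583}
top {'K': array([[382.82276996,   0.        , 253.45291853],
       [  0.        , 382.82276996, 195.49173857],
       [  0.        ,   0.        ,   1.        ]]), 'R': array([[ 0.02129942, -0.99957837, -0.0197339 ],
       [-0.99758595, -0.01994377, -0.06651704],
       [ 0.06609543,  0.02110303, -0.99759012]]), 't': array([0.00756258, 0.54307487, 0.96579038])}
side {'K': array([[387.78385965,   0.        , 255.90317184],
       [  0.        , 387.78385965, 197.14349314],
       [  0.        ,   0.        ,   1.        ]]), 'R': array([[ 0.80735926, -0.58977335, -0.01839642],
       [-0.41033873, -0.53877549, -0.73576022],
       [ 0.42402023,  0.60157159, -0.67699222]]), 't': array([-0.42218323,  0.24130846,  0.82282388])}
```

View pics/top0.png

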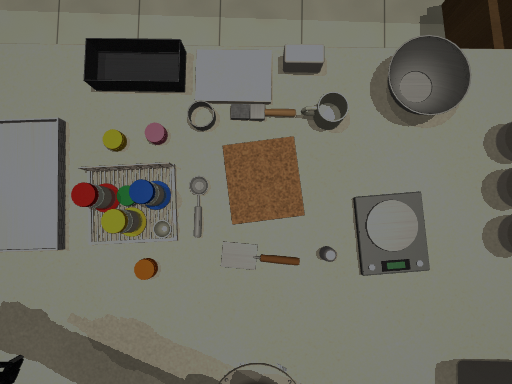

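View pics/side0.png

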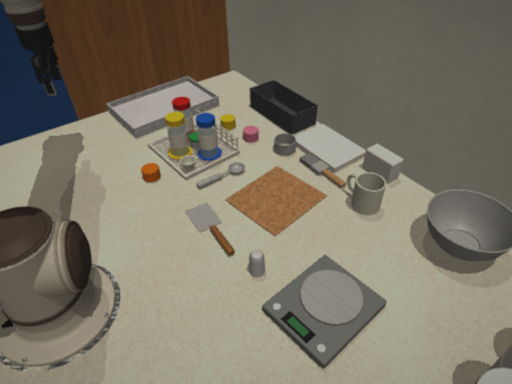

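The top view shows these pixel positions:
- Jar lids: red (84,195), yellow (114,221), blue (141,191).
- Green tin: (128,196), between the jars.
- Mat: (263,180). Pan: (392,225).

Things that could be taken for the tin are the yellow one (114,140), the pink one (156,133), the orange one (145,269) and the grey ring (201,116). I choose the green lid at (128,196), which is on the rack and boxed in. The side view agrees, with green at (196,138) between the jars.

```bash
cat > h.py <<'E'
import cv2,numpy as np
HUE={'red':[(0,6),(172,180)],'yellow':[(25,34)],'blue':[(105,125)],'green':[(50,85)],'cork':[(6,18)]}
def mask(p,c,s=120,v=50):
    h=cv2.cvtColor(p,cv2.COLOR_RGB2HSV);m=np.zeros(p.shape[:2],np.uint8)
    for a,b in HUE[c]: m|=cv2.inRange(h,(a,s,v),(b,255,255))
    return m
def ray(c,uv):
    d=np.linalg.inv(c['K'])@np.array([uv[0],uv[1],1.]);return -c['R'].T@c['t'],c['R'].T@d
def plane(c,uv,z):
    o,d=ray(c,uv);return o+d*(z-o[2])/d[2]
def cross(c1,u1,c2,u2):
    o1,d1=ray(c1,u1);o2,d2=ray(c2,u2)
    s=np.linalg.lstsq(np.c_[d1,-d2],o2-o1,rcond=None)[0]
    a,b=o1+s[0]*d1,o2+s[1]*d2;return (a+b)/2,np.linalg.norm(a-b)
def blobs(m,amin=25):
    n,l,st,ce=cv2.connectedComponentsWithStats(m)
    return [(st[i,4],ce[i].round(1),st[i,:4]) for i in range(1,n) if st[i,4]>=amin]
def cloud(p,d,c):
    v,u=np.mgrid[:d.shape[0],:d.shape[1]]
    X=np.stack([u,v,np.ones_like(u)],-1)@np.linalg.inv(c['K']).T*d[...,None]
    return (X-c['t'])@c['R']
E
python3 - <<'E'
from h import *
for n in("top","side"):
    c=np.load(n+'0.npz');p,d=c['p'],c['d'];X=cloud(p,d,c)
    for col in('red','yellow','blue','green'):
        for a,ce,bb in blobs(mask(p,col)):
            print(n,col,a,ce,bb,end=' ')
            u,v=ce.astype(int);print(X[v,u].round(3))
c=np.load('top0.npz')
X=cloud(c['p'],c['d'],c)
m=mask(c['p'],'cork',90);m=cv2.morphologyEx(m,cv2.MORPH_CLOSE,np.ones((7,7)))
k=max(cv2.findContours(m,0,2)[0],key=cv2.contourArea);r=cv2.minAreaRect(k);print('mat',r,plane(c,r[0],.005),np.median(X[170:190,250:270,2]))
B=[plane(c,q,.005) for q in cv2.boxPoints(r)];print(np.round(B,3))
print('pan',plane(c,(392,225.5),.03),np.median(X[215:235,385:400,2]))
p=c['p'];cv2.imwrite('pics/rack.png',cv2.resize(p[150:260,60:200],None,fx=4,fy=4,interpolation=2)[:,:,::-1])
cv2.imwrite('pics/scale.png',cv2.resize(p[180:285,345:440],None,fx=5,fy=5,interpolation=2)[:,:,::-1])
E
```

```text
top red 32 [163.8 136.8] [160 129   7  15] [0.69  0.254 0.034]
top red 466 [ 82.7 194.1] [ 71 182  24  25] [0.53  0.405 0.143]
top red 239 [110.1 197.6] [ 96 183  23  29] [0.53  0.377 0.051]
top yellow 312 [112.2 138.7] [103 129  20  20] [0.683 0.386 0.033]
top yellow 245 [137.4 222.1] [124 207  22  30] [0.469 0.304 0.058]
top yellow 471 [112.7 220.7] [101 209  24  25] [0.473 0.334 0.141]
top blue 455 [140.8 191.2] [129 179  24  25] [0.54  0.273 0.141]
top blue 230 [161.8 196.1] [146 181  25  29] [0.534 0.244 0.068]
top green 227 [124.2 195.9] [117 186  17  20] [0.536 0.343 0.047]
side red 198 [180.9 103.1] [172  97  18  14] [0.525 0.393 0.139]
side yellow 149 [174.  116.4] [165 112  19  10] [0.475 0.335 0.14 ]
side yellow 96 [227.3 117.7] [221 114  14   9] [0.686 0.389 0.033]
side blue 5184 [25.8 91. ] [  0   3  78 142] [ 0.187  1.284 -0.075]
side blue 222 [205. 120.] [196 113  18  15] [0.537 0.263 0.138]
side blue 94 [209.7 155.2] [198 148  23  12] [0.528 0.248 0.026]
side green 72 [193.5 136.7] [189 132   9  10] [0.528 0.342 0.045]
side green 97 [297.1 325.5] [288 317  18  18] [ 0.377 -0.338  0.023]
mat ((262.7379150390625, 179.99069213867188), (79.58670806884766, 73.03352355957031), 82.56858825683594) [ 0.58470542 -0.00432248  0.005     ] 0.004513233220902598
[[ 0.674  0.106  0.005]
 [ 0.703 -0.084  0.005]
 [ 0.496 -0.113  0.005]
 [ 0.468  0.074  0.005]]
pan [ 0.47354967 -0.33058258  0.03      ] 0.029830897598673585
```

View pics/rack.png

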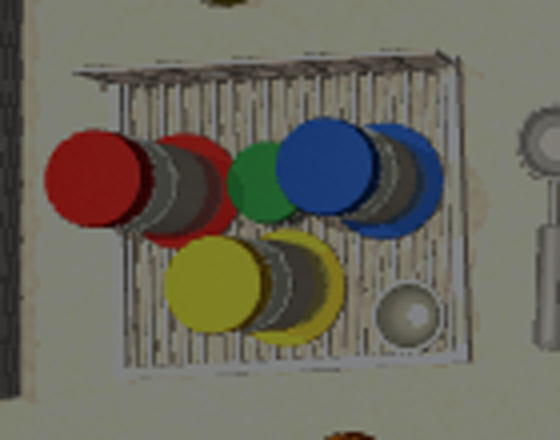

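The crop confirms it: a green disc boxed in by the red and blue jars, with the yellow jar in front. Next I'll measure the lid centres across the two views.

Run:
```python
from h import *
t=np.load('top0.npz');s=np.load('side0.npz')
for col,ut,us,r,z in(('red',(82,194),(181,103),28,.141),('yellow',(112,220),(174,116),28,.141),('blue',(140,191),(205,120),28,.141),('green',(124,196),(193,137),26,.046)):
    # lid top face only: colour mask with depth height within 5mm of max
    out=[]
    for c,u in((t,ut),(s,us)):
        X=cloud(c['p'],c['d'],c);m=mask(c['p'],col,100,40)
        w=np.zeros_like(m);cv2.circle(w,u,16 if c is t else 11,255,-1)
        k=(m>0)&(w>0)&(abs(X[...,2]-z)<.006)
        v,uu=np.nonzero(k);(cx,cy),R=cv2.minEnclosingCircle(np.c_[uu,v].astype(np.float32))
        cm=np.array([uu.mean(),v.mean()]);out.append(cm)
        print(col,k.sum(),cm.round(1),(round(cx,1),round(cy,1),round(R,1)),'z',np.median(X[k][:,2]).round(4),'on plane',plane(c,cm,z).round(4))
    print('   cross',cross(t,out[0],s,out[1]))
```

```text
red 477 [ 83.2 194.3] (83.3, 194.5, 12.5) z 0.1407 on plane [0.5297 0.4026 0.141 ]
red 145 [180.3 101.6] (180.5, 101.5, 8.6) z 0.1398 on plane [0.5288 0.3973 0.141 ]
   cross (array([0.53063134, 0.40363958, 0.13772451]), np.float64(0.0017332098718355594))
yellow 467 [112.8 220.7] (112.9, 220.7, 12.4) z 0.1408 on plane [0.4713 0.3322 0.141 ]
yellow 147 [174.  116.5] (174.0, 116.5, 9.1) z 0.1401 on plane [0.4726 0.3303 0.141 ]
   cross (array([0.47216375, 0.33190177, 0.14048281]), np.float64(0.0019859729872716086))
blue 459 [140.9 191.2] (141.3, 191.3, 12.4) z 0.1408 on plane [0.5394 0.2711 0.141 ]
blue 166 [204.9 118.3] (205.0, 118.5, 9.0) z 0.1401 on plane [0.5387 0.2664 0.141 ]
   cross (array([0.54039897, 0.2716283 , 0.13789427]), np.float64(0.0018270523062260868))
green 227 [124.2 195.9] (126.2, 195.4, 9.9) z 0.0458 on plane [0.5335 0.3431 0.046 ]
green 71 [193.3 136.5] (193.8, 136.5, 5.0) z 0.0449 on plane [0.5269 0.3375 0.046 ]
   cross (array([0.53262645, 0.34645003, 0.03886794]), np.float64(0.002966379375925214))
```

View pics/scale.png

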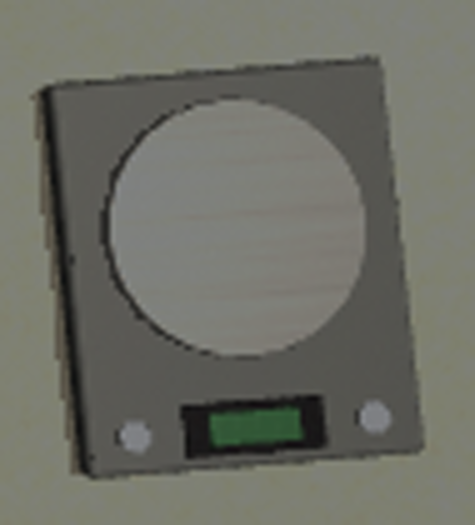

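Pan circle: crop centre (237,227), which is pixel (392.4,225.4), giving world (0.473,-0.331). Lid tops are at 0.141 m. I'll take the blue jar first.

Call:
{"method": "step_arm", "body": {"targets": [[1,[32,-24,0],[0,0,0.1]],[1,[72,-52,0],[0,0,0.2]],[1,[112,-82,0],[0,0,0.3]],[1,[152,-111,0],[0,0,0.4]],[1,[192,-140,0],[0,0,0.408]],[1,[232,-170,0],[0,0,0.408]],[1,[272,-199,0],[0,0,0.408]],[1,[300,-219,0],[0,0,0.408]]], "force": 40}}

```text
time: 0.9
ee_pos: [0.5201, 0.2836, 0.2307]
tcp_rot: [-180.0, -0.0, 179.9]
wrist_force: [-1.1, -0.0, -0.9]
opening: 0.0852
grasp_force: 0.0
```

Call:
{"method": "step_arm", "body": {"targets": [[1,[21,-15,0],[0,0,0]],[1,[21,-15,0],[0,0,0]],[1,[21,-15,0],[0,0,0]]]}}

```text
time: 1.2
ee_pos: [0.5391, 0.2706, 0.2306]
tcp_rot: [-180.0, -0.1, 179.9]
wrist_force: [-0.4, 0.8, 0.4]
opening: 0.0856
grasp_force: 0.0
```

Run:
```python
from h import *
from workcell import bot
o=bot.get_obs();print(o['q'].round(1),o['ee_pos'],o['tcp_rot'],o['time'])
c=bot.camera_params('wrist');p,d=bot.camera('wrist');np.savez('w1.npz',p=p,d=d,**c);print(c)
cv2.imwrite('pics/w1.png',p[:,:,::-1])
```

```text
[26.6 12.6 18.6 96.   0.  26.7] [0.53914278 0.27057033 0.23064783] [-1.79978535e+02 -6.87650804e-02  1.79944913e+02] 1.2
{'K': array([[290.69424418,   0.        , 260.64086332],
       [  0.        , 290.69424418, 189.90045574],
       [  0.        ,   0.        ,   1.        ]]), 'R': array([[-1.61938001e-05,  9.99999682e-01, -7.97395865e-04],
       [ 9.63482495e-01,  2.29122183e-04,  2.67771224e-01],
       [ 2.67771322e-01, -7.63940725e-04, -9.63482193e-01]]), 't': array([-0.27146487, -0.55436636,  0.23329408])}
```

View pics/w1.png

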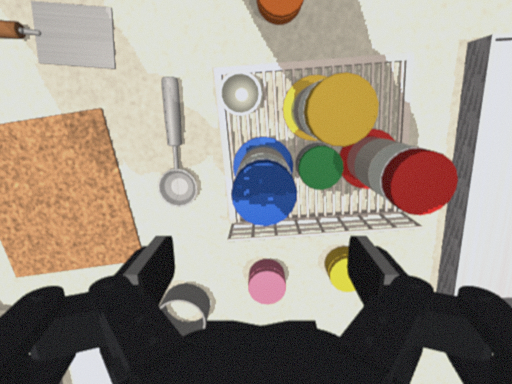

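The wrist view shows the blue lid at (264,193), the tin at (320,167), red at (420,182) and yellow at (342,109). I'll refine positions from it.

Run:
```python
from h import *
c=np.load('w1.npz');X=cloud(c['p'],c['d'],c);t=np.load('top0.npz')
HUE['yellow']=[(18,34)]
tops={'red':(83.2,194.3),'yellow':(112.8,220.7),'blue':(140.9,191.2)}
for col,u,r,z in(('blue',(264,193),38,.141),('yellow',(342,109),42,.141),('red',(420,182),42,.141),('green',(320,167),28,.046)):
    m=mask(c['p'],col,100,40);w=np.zeros_like(m);cv2.circle(w,u,r,255,-1)
    k=(m>0)&(w>0)&(abs(X[...,2]-z)<.005);v,uu=np.nonzero(k)
    (a,b),R=cv2.minEnclosingCircle(np.c_[uu,v].astype(np.float32))
    print(col,k.sum(),plane(c,(a,b),z).round(4),plane(c,(uu.mean(),v.mean()),z).round(4),R,np.median(X[k][:,2]))
    if col in tops: print('  cross',cross(c,(a,b),t,tops[col]))
```

```text
blue 3245 [0.5388 0.274  0.141 ] [0.5388 0.2741 0.141 ] 32.44696807861328 0.1405965575186395
  cross (array([0.54029703, 0.27371531, 0.13413196]), np.float64(0.0012346490840885425))
yellow 4145 [0.471  0.3333 0.141 ] [0.4714 0.3339 0.141 ] 37.835750579833984 0.14051674808236578
  cross (array([0.47114355, 0.33578514, 0.13162342]), np.float64(0.0002995308381234267))
red 3484 [0.5293 0.4044 0.141 ] [0.5293 0.4043 0.141 ] 35.78349685668945 0.14052401045080512
  cross (array([0.52921921, 0.40275058, 0.14232082]), np.float64(0.001681749339097752))
green 1465 [0.5349 0.3395 0.046 ] [0.5354 0.3397 0.046 ] 22.111988067626953 0.04556228993019045
```

Call:
{"method": "step_arm", "body": {"targets": [[1,[0,2,-30],[0,0,0]],[1,[0,2,-65],[0,0,0]],[1,[0,2,-100],[0,0,0]],[1,[0,2,-125],[0,0,0]],[1,[0,2,-132],[0,0,0]],[0,[0,2,-132],[0,0,0]],[0,[0,2,-132],[0,0,0]],[0,[0,2,-132],[0,0,0]]], "force": 40}}

```text
time: 2.05
ee_pos: [0.5398, 0.2735, 0.1014]
tcp_rot: [179.9, 0.2, -180.0]
wrist_force: [-1.6, -0.8, 3.4]
opening: 0.0555
grasp_force: 43.3
```

Call:
{"method": "step_arm", "body": {"targets": [[0,[0,0,0],[0,0,0]],[0,[0,0,0],[0,0,0]],[0,[0,0,0],[0,0,0]]]}}

```text
time: 2.35
ee_pos: [0.5399, 0.2734, 0.1014]
tcp_rot: [179.9, 0.1, -180.0]
wrist_force: [-1.3, 0.1, 6.0]
opening: 0.0551
grasp_force: 43.5
```

Call:
{"method": "step_arm", "body": {"targets": [[0,[0,0,10],[0,0,0]],[0,[0,0,30],[0,0,0]],[0,[0,0,50],[0,0,0]],[0,[0,0,60],[0,0,0]],[0,[15,-20,60],[0,0,0]],[0,[35,-50,60],[0,0,0]],[0,[55,-85,60],[0,0,0]],[0,[75,-120,60],[0,0,0]]]}}

```text
time: 3.15
ee_pos: [0.6146, 0.1518, 0.1591]
tcp_rot: [-180.0, -0.0, -179.9]
wrist_force: [-0.0, 0.4, -2.6]
opening: 0.0552
grasp_force: 43.5
```

Call:
{"method": "step_arm", "body": {"targets": [[0,[20,-35,0],[0,0,0]],[0,[39,-70,0],[0,0,0]],[0,[39,-105,0],[0,0,0]],[0,[39,-130,0],[0,0,0]],[0,[39,-146,0],[0,0,0]],[0,[39,-146,0],[0,0,0]],[0,[39,-146,0],[0,0,0]]]}}

```text
time: 3.85
ee_pos: [0.6531, 0.0073, 0.1592]
tcp_rot: [180.0, -0.0, 180.0]
wrist_force: [-0.9, 0.6, -3.8]
opening: 0.0552
grasp_force: 43.5
```

Call:
{"method": "step_arm", "body": {"targets": [[0,[0,0,-20],[0,0,0]],[0,[0,0,-45],[0,0,0]],[0,[0,0,-58],[0,0,0]],[0,[0,0,-63],[0,0,0]],[0,[0,0,-66],[0,0,0]],[0,[0,0,-68],[0,0,0]],[0,[0,0,-69],[0,0,0]],[0,[0,0,-69],[0,0,0]]]}}

```text
time: 4.65
ee_pos: [0.6534, 0.0069, 0.0909]
tcp_rot: [-180.0, 0.1, -180.0]
wrist_force: [0.5, -0.2, -3.1]
opening: 0.0549
grasp_force: 43.6
```

Call:
{"method": "step_arm", "body": {"targets": [[0,[0,0,-1],[0,0,0]],[0,[0,0,-2],[0,0,0]],[0,[0,0,-2],[0,0,0]]]}}

```text
time: 4.95
ee_pos: [0.6539, 0.0068, 0.0904]
tcp_rot: [180.0, 0.2, -180.0]
wrist_force: [-0.4, -1.0, 6.7]
opening: 0.0555
grasp_force: 44.7
```

Call:
{"method": "step_arm", "body": {"targets": [[0.8,[0,0,0],[0,0,0]],[1,[0,0,0],[0,0,0]],[1,[0,0,5],[0,0,0]],[1,[0,0,25],[0,0,0]],[1,[0,0,60],[0,0,0]],[1,[0,0,100],[0,0,0]],[1,[0,0,130],[0,0,0]],[1,[-15,30,130],[0,0,0]]]}}

```text
time: 5.75
ee_pos: [0.6404, 0.0349, 0.2234]
tcp_rot: [-180.0, 0.4, 179.8]
wrist_force: [0.8, -0.6, -0.6]
opening: 0.0855
grasp_force: 0.0
```

Call:
{"method": "step_arm", "body": {"targets": [[1,[-20,36,0],[0,0,0]],[1,[-40,72,0],[0,0,0]],[1,[-60,108,0],[0,0,0]],[1,[-80,144,0],[0,0,0]],[1,[-100,180,0],[0,0,0]],[1,[-120,216,0],[0,0,0]],[1,[-140,252,0],[0,0,0]],[1,[-155,280,0],[0,0,0]]]}}

```text
time: 6.55
ee_pos: [0.4818, 0.3187, 0.2188]
tcp_rot: [180.0, 0.0, -179.9]
wrist_force: [0.5, 0.4, 1.1]
opening: 0.0854
grasp_force: 0.0
```

Call:
{"method": "step_arm", "body": {"targets": [[1,[-12,16,0],[0,0,0]],[1,[-12,16,0],[0,0,0]],[1,[-12,16,0],[0,0,0]]]}}

```text
time: 6.85
ee_pos: [0.4711, 0.333, 0.2185]
tcp_rot: [-180.0, 0.0, -179.9]
wrist_force: [1.2, -0.2, 0.2]
opening: 0.0856
grasp_force: 0.0
```

```bash
cat > look.py <<'E'
from h import *
from workcell import bot
import sys
HUE['yellow']=[(18,34)]
def look(n,col,z,tol=.006,save=None):
    c=bot.camera_params(n);p,d=bot.camera(n);X=cloud(p,d,c)
    if save: cv2.imwrite(f'pics/{save}.png',p[:,:,::-1])
    for cc in col:
        k=((mask(p,cc,100,40)>0)&(abs(X[...,2]-z)<tol)).astype(np.uint8)
        for a,ce,bb in blobs(k,60):
            print(n,cc,a,plane(c,(bb[0]+(bb[2]-1)/2,bb[1]+(bb[3]-1)/2),z)[:2].round(4),plane(c,ce,z)[:2].round(4))
    return p,d,c
E
python3 - <<'E'
from look import *
o=bot.get_obs();print(o['ee_pos'])
look('wrist',['red','yellow'],.141)
look('top',['blue'],.13,save='t2')
E
```

```text
[0.47111341 0.33298002 0.21854105]
wrist red 1799 [0.5278 0.396 ] [0.5289 0.3953]
wrist yellow 3601 [0.4703 0.3351] [0.4704 0.3349]
top blue 443 [0.6542 0.005 ] [0.6542 0.0057]
```

Call:
{"method": "step_arm", "body": {"targets": [[1,[0,1,-30],[0,0,0]],[1,[0,1,-65],[0,0,0]],[1,[0,1,-95],[0,0,0]],[1,[0,1,-113],[0,0,0]],[1,[0,1,-120],[0,0,0]],[0,[0,1,-120],[0,0,0]],[0,[0,1,-120],[0,0,0]],[0,[0,1,-120],[0,0,0]]]}}

```text
time: 7.75
ee_pos: [0.4719, 0.3341, 0.0999]
tcp_rot: [179.9, 0.1, 180.0]
wrist_force: [1.0, -0.7, 3.8]
opening: 0.0553
grasp_force: 43.1
```

Call:
{"method": "step_arm", "body": {"targets": [[0,[0,0,0],[0,0,0]],[0,[0,0,0],[0,0,0]],[0,[0,0,10],[0,0,0]],[0,[0,0,30],[0,0,0]],[0,[0,0,50],[0,0,0]],[0,[0,0,60],[0,0,0]],[0,[2,-20,60],[0,0,0]],[0,[6,-50,60],[0,0,0]]]}}

```text
time: 8.55
ee_pos: [0.4769, 0.2845, 0.1583]
tcp_rot: [180.0, -0.0, -179.9]
wrist_force: [1.2, -0.8, -2.2]
opening: 0.0554
grasp_force: 43.2
```

Call:
{"method": "step_arm", "body": {"targets": [[0,[5,-38,0],[0,0,0]],[0,[10,-76,0],[0,0,0]],[0,[15,-114,0],[0,0,0]],[0,[20,-152,0],[0,0,0]],[0,[25,-190,0],[0,0,0]],[0,[30,-228,0],[0,0,0]],[0,[35,-265,0],[0,0,0]],[0,[39,-287,0],[0,0,0]]]}}

```text
time: 9.35
ee_pos: [0.516, -0.0054, 0.1583]
tcp_rot: [-180.0, -0.0, 179.9]
wrist_force: [-0.4, -0.2, -2.7]
opening: 0.0551
grasp_force: 43.2
```

Call:
{"method": "step_arm", "body": {"targets": [[0,[0,-12,0],[0,0,0]],[0,[0,-12,0],[0,0,0]],[0,[0,-12,-20],[0,0,0]],[0,[0,-12,-45],[0,0,0]],[0,[0,-12,-57],[0,0,0]],[0,[0,-12,-62],[0,0,0]],[0,[0,-12,-65],[0,0,0]],[0,[0,-12,-65],[0,0,0]]]}}

```text
time: 10.15
ee_pos: [0.5164, -0.0148, 0.0938]
tcp_rot: [180.0, 0.0, -180.0]
wrist_force: [1.2, -0.2, -2.7]
opening: 0.0554
grasp_force: 43.3
```

Call:
{"method": "step_arm", "body": {"targets": [[0,[0,0,-2],[0,0,0]],[0,[0,0,-3.5],[0,0,0]],[0,[0,0,-4.5],[0,0,0]],[0,[0,0,-5.5],[0,0,0]],[0,[0,0,-6],[0,0,0]],[0,[0,0,-6],[0,0,0]]]}}

```text
time: 10.75
ee_pos: [0.5165, -0.0152, 0.0889]
tcp_rot: [180.0, 0.1, -180.0]
wrist_force: [-3.9, -0.4, 8.6]
opening: 0.055
grasp_force: 44.5
```

Call:
{"method": "step_arm", "body": {"targets": [[0.8,[0,0,0],[0,0,0]],[1,[0,0,0],[0,0,0]],[1,[0,0,5],[0,0,0]],[1,[0,0,25],[0,0,0]],[1,[0,0,60],[0,0,0]],[1,[0,0,100],[0,0,0]],[1,[0,0,130],[0,0,0]],[1,[0,30,130],[0,0,0]]]}}

```text
time: 11.55
ee_pos: [0.5177, 0.0134, 0.2222]
tcp_rot: [-180.0, 0.4, 179.8]
wrist_force: [0.2, 0.5, -0.7]
opening: 0.0855
grasp_force: 0.0
```

Call:
{"method": "step_arm", "body": {"targets": [[1,[2,45,0],[0,0,0]],[1,[4,90,0],[0,0,0]],[1,[6,135,0],[0,0,0]],[1,[8,180,0],[0,0,0]],[1,[10,225,0],[0,0,0]],[1,[12,270,0],[0,0,0]],[1,[13,315,0],[0,0,0]],[1,[13,350,0],[0,0,0]]]}}

```text
time: 12.35
ee_pos: [0.5287, 0.3674, 0.2171]
tcp_rot: [180.0, -0.0, -179.9]
wrist_force: [0.8, -0.5, 0.3]
opening: 0.0856
grasp_force: 0.0
```

Call:
{"method": "step_arm", "body": {"targets": [[1,[0,30,0],[0,0,0]],[1,[0,39,0],[0,0,0]],[1,[0,39,0],[0,0,0]]]}}

```text
time: 12.65
ee_pos: [0.5288, 0.4049, 0.2167]
tcp_rot: [-180.0, -0.0, -179.9]
wrist_force: [0.3, -0.6, 0.1]
opening: 0.0852
grasp_force: 0.0
```

Run:
```python
from look import *
o=bot.get_obs();print(o['ee_pos'],o['time'])
look('wrist',['red'],.141)
look('top',['blue','yellow'],.13)
```

```text
[0.52881911 0.40485755 0.21665727] 12.65
wrist red 3646 [0.529  0.4062] [0.5292 0.4062]
top blue 443 [0.6542 0.005 ] [0.6542 0.0057]
top yellow 464 [ 0.5167 -0.0159] [ 0.5164 -0.0162]
```

Call:
{"method": "step_arm", "body": {"targets": [[1,[0,1,-30],[0,0,0]],[1,[0,1,-65],[0,0,0]],[1,[0,1,-95],[0,0,0]],[1,[0,1,-112],[0,0,0]],[1,[0,1,-118],[0,0,0]],[0,[0,1,-118],[0,0,0]],[0,[0,1,-118],[0,0,0]],[0,[0,1,-118],[0,0,0]]]}}

```text
time: 13.55
ee_pos: [0.5299, 0.4051, 0.1013]
tcp_rot: [179.9, 0.1, 180.0]
wrist_force: [0.2, -0.4, 4.4]
opening: 0.055
grasp_force: 43.3
```

Call:
{"method": "step_arm", "body": {"targets": [[0,[0,0,0],[0,0,0]],[0,[0,0,0],[0,0,0]],[0,[0,0,10],[0,0,0]],[0,[0,0,30],[0,0,0]],[0,[0,0,50],[0,0,0]],[0,[0,0,60],[0,0,0]],[0,[5,-20,60],[0,0,0]],[0,[13,-50,60],[0,0,0]]]}}

```text
time: 14.35
ee_pos: [0.5418, 0.355, 0.1587]
tcp_rot: [-180.0, -0.0, -179.9]
wrist_force: [0.6, 0.2, -2.8]
opening: 0.0549
grasp_force: 43.4
```

Call:
{"method": "step_arm", "body": {"targets": [[0,[10,-38,0],[0,0,0]],[0,[20,-76,0],[0,0,0]],[0,[30,-114,0],[0,0,0]],[0,[40,-152,0],[0,0,0]],[0,[43,-190,0],[0,0,0]],[0,[43,-228,0],[0,0,0]],[0,[43,-265,0],[0,0,0]],[0,[43,-300,0],[0,0,0]]]}}

```text
time: 15.15
ee_pos: [0.5844, 0.0524, 0.1585]
tcp_rot: [-180.0, -0.1, 180.0]
wrist_force: [0.8, 0.2, -3.6]
opening: 0.0552
grasp_force: 43.4
```

Call:
{"method": "step_arm", "body": {"targets": [[0,[0,-25,0],[0,0,0]],[0,[0,-45,0],[0,0,0]],[0,[0,-59,0],[0,0,0]],[0,[0,-59,0],[0,0,0]],[0,[0,-59,0],[0,0,0]]]}}

```text
time: 15.65
ee_pos: [0.5849, -0.0042, 0.1589]
tcp_rot: [180.0, -0.0, 180.0]
wrist_force: [-0.9, 0.4, -2.9]
opening: 0.0552
grasp_force: 43.5
```

Call:
{"method": "step_arm", "body": {"targets": [[0,[0,0,-20],[0,0,0]],[0,[0,0,-45],[0,0,0]],[0,[0,0,-58],[0,0,0]],[0,[0,0,-64],[0,0,0]],[0,[0,0,-67],[0,0,0]],[0,[0,0,-69],[0,0,0]],[0,[0,0,-70.5],[0,0,0]],[0,[0,0,-70.5],[0,0,0]]]}}

```text
time: 16.45
ee_pos: [0.5858, -0.004, 0.0903]
tcp_rot: [180.0, 0.1, -180.0]
wrist_force: [-0.3, 1.0, 3.7]
opening: 0.0551
grasp_force: 43.7
```

Call:
{"method": "step_arm", "body": {"targets": [[0.8,[0,0,0],[0,0,0]],[1,[0,0,0],[0,0,0]],[1,[0,0,5],[0,0,0]],[1,[0,0,25],[0,0,0]],[1,[0,0,60],[0,0,0]],[1,[0,0,100],[0,0,0]],[1,[0,0,120],[0,0,0]],[1,[0,30,120],[0,0,0]]]}}

```text
time: 17.25
ee_pos: [0.5865, 0.024, 0.2132]
tcp_rot: [-180.0, 0.3, 179.8]
wrist_force: [-0.7, -0.2, -0.5]
opening: 0.0853
grasp_force: 0.0
```

Call:
{"method": "step_arm", "body": {"targets": [[1,[-6,40,0],[0,0,-0.1]],[1,[-12,80,0],[0,0,-0.2]],[1,[-18,120,0],[0,0,-0.3]],[1,[-25,160,0],[0,0,-0.4]],[1,[-32,200,0],[0,0,-0.5]],[1,[-40,240,0],[0,0,-0.6]],[1,[-46,280,0],[0,0,-0.7]],[1,[-50,300,0],[0,0,-0.785]]]}}

```text
time: 18.05
ee_pos: [0.5343, 0.3288, 0.2089]
tcp_rot: [180.0, -0.0, 134.9]
wrist_force: [-0.5, -0.7, 0.7]
opening: 0.0852
grasp_force: 0.0
```

Call:
{"method": "step_arm", "body": {"targets": [[1,[0,13,0],[0,0,0]],[1,[0,13,0],[0,0,0]],[1,[0,13,0],[0,0,0]]]}}

```text
time: 18.35
ee_pos: [0.5354, 0.3382, 0.2089]
tcp_rot: [-180.0, 0.0, 135.1]
wrist_force: [0.4, 0.3, 0.3]
opening: 0.0852
grasp_force: 0.0
```

Run:
```python
from look import *
o=bot.get_obs();print(o['ee_pos'],o['tcp_rot'],o['time'])
look('wrist',['green'],.046,save='w4');
look('wrist',['blue','red','yellow'],.016,.006)
p,d,c=look('top',['blue','yellow','red'],.13)
look('top',['blue','yellow','red'],.016)
look('top',['green'],.046)
look('side',['blue','yellow','red'],.016)
look('side',['green'],.046)
```

```text
[0.53544081 0.33817841 0.20885972] [-1.79986914e+02  1.45430071e-02  1.35123834e+02] 18.35
wrist green 1673 [0.5357 0.3414] [0.536  0.3413]
wrist blue 2707 [0.5401 0.2752] [0.5403 0.2748]
wrist red 3518 [0.5308 0.4066] [0.5306 0.4065]
wrist red 141 [0.6878 0.2897] [0.6827 0.2908]
wrist yellow 3464 [0.4698 0.3359] [0.4699 0.3363]
wrist yellow 170 [0.671  0.3882] [0.6606 0.3882]
top blue 442 [0.6542 0.005 ] [0.6542 0.0057]
top yellow 462 [ 0.5167 -0.0159] [ 0.5167 -0.0162]
top red 458 [ 0.5862 -0.0043] [ 0.5862 -0.0043]
top blue 654 [0.5392 0.2712] [0.5397 0.2717]
top yellow 677 [0.4694 0.3334] [0.4691 0.3326]
top red 280 [0.5379 0.4004] [0.5448 0.396 ]
top green 319 [0.5346 0.3373] [0.5353 0.3374]
side blue 155 [0.2328 1.273 ] [0.2319 1.2762]
side blue 265 [0.5409 0.2682] [0.541  0.2701]
side yellow 262 [0.4692 0.33  ] [0.4702 0.3332]
side red 159 [0.5273 0.4049] [0.5245 0.4086]
side green 122 [0.5336 0.3321] [0.5349 0.3332]
```

View pics/w4.png

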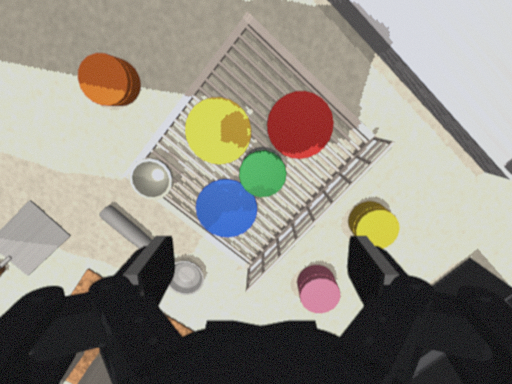

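The rack is clear of jars: tin at (263,173), coasters yellow (218,130), red (300,124) and blue (226,207). All three jars stand on the mat. I'll pick the tin diagonally.

Call:
{"method": "step_arm", "body": {"targets": [[1,[0,1,-40],[0,0,0]],[1,[0,1,-80],[0,0,0]],[1,[0,1,-120],[0,0,0]],[1,[0,1,-155],[0,0,0]],[1,[0,1,-175],[0,0,0]],[1,[0,1,-184],[0,0,0]],[1,[0,1,-188],[0,0,0]],[1,[0,1,-188],[0,0,0]]]}}

```text
time: 19.5
ee_pos: [0.5355, 0.34, 0.0215]
tcp_rot: [180.0, 0.0, 135.0]
wrist_force: [0.3, 0.4, 0.2]
opening: 0.0852
grasp_force: 0.0
```

Call:
{"method": "step_arm", "body": {"targets": [[0,[0,0,0],[0,0,0]],[0,[0,0,0],[0,0,0]],[0,[0,0,0],[0,0,0]],[0,[0,0,0],[0,0,0]],[0,[0,0,0],[0,0,0]]]}}

```text
time: 20.0
ee_pos: [0.5358, 0.3403, 0.0222]
tcp_rot: [179.9, 0.0, 135.0]
wrist_force: [-1.2, -0.4, 6.4]
opening: 0.0509
grasp_force: 41.7
```

Call:
{"method": "step_arm", "body": {"targets": [[0,[0,0,8],[0,0,0]],[0,[0,0,25],[0,0,0]],[0,[0,0,55],[0,0,0]],[0,[0,0,90],[0,0,0]],[0,[0,0,125],[0,0,0]],[0,[0,0,150],[0,0,0]],[0,[0,0,160],[0,0,0]],[0,[-2,-20,160],[0,0,0]]]}}

```text
time: 20.8
ee_pos: [0.5335, 0.3214, 0.1818]
tcp_rot: [179.9, 0.0, 135.1]
wrist_force: [0.6, -1.3, -2.7]
opening: 0.0507
grasp_force: 42.2
```

Call:
{"method": "step_arm", "body": {"targets": [[0,[-4,-40,0],[0,0,0]],[0,[-8,-80,0],[0,0,0]],[0,[-12,-120,0],[0,0,0]],[0,[-16,-160,0],[0,0,0]],[0,[-20,-200,0],[0,0,0]],[0,[-24,-240,0],[0,0,0]],[0,[-28,-280,0],[0,0,0]],[0,[-32,-320,0],[0,0,0]]]}}

```text
time: 21.6
ee_pos: [0.5003, -0.0016, 0.1799]
tcp_rot: [-180.0, -0.0, 135.0]
wrist_force: [0.1, -0.2, -2.7]
opening: 0.0509
grasp_force: 42.2
```

Call:
{"method": "step_arm", "body": {"targets": [[0,[-4,-40,0],[0,0,0]],[0,[-8,-80,0],[0,0,0]],[0,[-12,-120,0],[0,0,0]],[0,[-16,-160,0],[0,0,0]],[0,[-20,-200,0],[0,0,0]],[0,[-24,-240,0],[0,0,0]],[0,[-27,-280,0],[0,0,0]],[0,[-28,-310,0],[0,0,0]]]}}

```text
time: 22.4
ee_pos: [0.4721, -0.3122, 0.1797]
tcp_rot: [-180.0, -0.1, 135.0]
wrist_force: [-0.8, 0.9, -1.1]
opening: 0.0505
grasp_force: 42.2
```

Call:
{"method": "step_arm", "body": {"targets": [[0,[0,-21,0],[0,0,0]],[0,[0,-21,0],[0,0,0]],[0,[0,-21,0],[0,0,0]]]}}

```text
time: 22.7
ee_pos: [0.4727, -0.3309, 0.1797]
tcp_rot: [-180.0, -0.1, 135.0]
wrist_force: [1.1, -0.3, -2.1]
opening: 0.0507
grasp_force: 42.3
```

Run:
```python
from look import *
o=bot.get_obs();print(o['ee_pos'],o['grasp_force'],o['time'])
c=bot.camera_params('wrist');p,d=bot.camera('wrist');X=cloud(p,d,c)
cv2.imwrite('pics/w5.png',p[:,:,::-1])
k=((abs(X[...,2]-.030)<.0035)&(np.hypot(X[...,0]-.4735,X[...,1]+.331)<.085)).astype(np.uint8)
k=cv2.morphologyEx(k,cv2.MORPH_OPEN,np.ones((3,3)))
cn=max(cv2.findContours(k,0,2)[0],key=cv2.contourArea)[:,0]
P=np.array([plane(c,u,.03)[:2] for u in cn]);ok=(cn[:,1]<cn[:,1].mean()+1e9)
print(cn.min(0),cn.max(0),P.min(0),P.max(0),np.median(X[k>0][:,2]))
A=np.c_[2*P,np.ones(len(P))];s=np.linalg.lstsq(A,(P**2).sum(1),rcond=None)[0];print(s[:2],np.sqrt(s[2]+s[0]**2+s[1]**2))
```

```text
[ 0.47268245 -0.33094635  0.17971428] 42.25131958723068 22.7
[201 114] [325 218] [ 0.41073777 -0.39189288] [ 0.53892403 -0.26459689] 0.029602381359308497
[ 0.46970448 -0.32259519] 0.0572298621910793
```

View pics/w5.png

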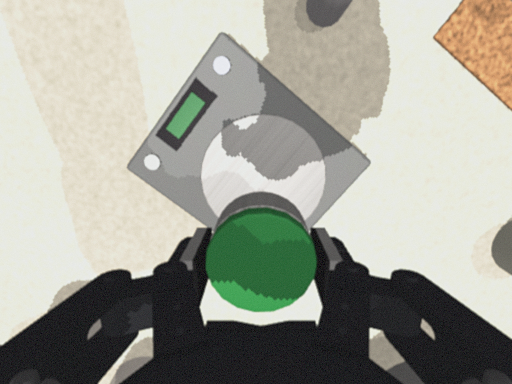

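The pan circle is at (201–325, 114–218), with the tin held level above it and centred on the pan to within a few millimetres. Lowering now.

Call:
{"method": "step_arm", "body": {"targets": [[0,[1,0,-30],[0,0,0]],[0,[1,0,-65],[0,0,0]],[0,[1,0,-100],[0,0,0]],[0,[1,0,-122],[0,0,0]],[0,[1,0,-132],[0,0,0]],[0,[1,0,-136],[0,0,0]],[0,[1,0,-138],[0,0,0]],[0,[1,0,-138],[0,0,0]]]}}

```text
time: 23.55
ee_pos: [0.4747, -0.3313, 0.044]
tcp_rot: [180.0, 0.1, 135.0]
wrist_force: [-0.4, -0.6, -1.4]
opening: 0.0508
grasp_force: 42.3
```

Call:
{"method": "step_arm", "body": {"targets": [[0,[0,0,-1],[0,0,0]],[0,[0,0,-2],[0,0,0]],[0,[0,0,-2],[0,0,0]]]}}

```text
time: 23.85
ee_pos: [0.4742, -0.3312, 0.0411]
tcp_rot: [180.0, 0.0, 135.0]
wrist_force: [-0.1, -0.0, -2.4]
opening: 0.0507
grasp_force: 42.3
```

Call:
{"method": "step_arm", "body": {"targets": [[0,[0,0,-1],[0,0,0]],[0,[0,0,-2],[0,0,0]],[0,[0,0,-2],[0,0,0]]]}}

```text
time: 24.15
ee_pos: [0.4743, -0.3313, 0.0402]
tcp_rot: [180.0, 0.1, 135.0]
wrist_force: [-2.8, 2.3, 8.7]
opening: 0.0507
grasp_force: 43.3
```

Call:
{"method": "step_arm", "body": {"targets": [[0.7,[0,0,1],[0,0,0]],[1,[0,0,1],[0,0,0]],[1,[0,0,1],[0,0,0]],[1,[0,0,10],[0,0,0]],[1,[0,0,40],[0,0,0]],[1,[0,0,80],[0,0,0]],[1,[0,0,125],[0,0,0]],[1,[0,0,170],[0,0,0]]]}}

```text
time: 24.95
ee_pos: [0.4738, -0.3309, 0.211]
tcp_rot: [180.0, 0.0, 135.0]
wrist_force: [1.3, -0.3, 0.9]
opening: 0.0852
grasp_force: 0.0
```

Call:
{"method": "step_arm", "body": {"targets": [[1,[10,30,10],[0,0,0.1]],[1,[20,70,10],[0,0,0.2]],[1,[35,110,10],[0,0,0.3]],[1,[50,150,10],[0,0,0.4]],[1,[65,190,10],[0,0,0.5]],[1,[80,230,10],[0,0,0.6]],[1,[95,270,10],[0,0,0.7]],[1,[108,305,10],[0,0,0.785]]]}}

```text
time: 25.75
ee_pos: [0.5825, -0.024, 0.2195]
tcp_rot: [180.0, 0.0, -179.7]
wrist_force: [0.9, -0.7, -0.2]
opening: 0.0854
grasp_force: 0.0
```

Call:
{"method": "step_arm", "body": {"targets": [[1,[4,22,0],[0,0,0]],[1,[4,22,0],[0,0,0]],[1,[4,22,0],[0,0,0]]]}}

```text
time: 26.05
ee_pos: [0.5861, -0.0039, 0.2191]
tcp_rot: [-180.0, 0.0, -179.9]
wrist_force: [0.6, 0.1, -0.5]
opening: 0.0855
grasp_force: 0.0
```

Run:
```python
from look import *
o=bot.get_obs();print(o['ee_pos'],o['tcp_rot'],o['time'])
look('top',['green'],.064,save='t6')
look('side',['green'],.064)
look('wrist',['blue','yellow','red'],.13)
```

```text
[ 0.58608341 -0.00392414  0.21910727] [-1.79986161e+02  4.01950372e-03 -1.79938491e+02] 26.05
top green 351 [ 0.4752 -0.3323] [ 0.4747 -0.332 ]
side green 443 [ 0.4721 -0.334 ] [ 0.4726 -0.3347]
wrist blue 2740 [0.6529 0.0071] [0.6528 0.0073]
wrist yellow 4148 [ 0.5167 -0.0144] [ 0.5165 -0.0143]
wrist red 3291 [ 0.5852 -0.0028] [ 0.5853 -0.0027]
```

View pics/t6.png

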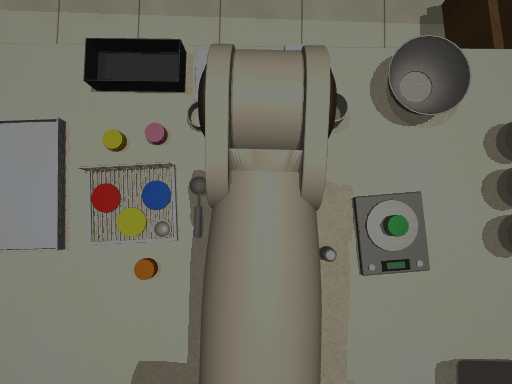

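The tin stands mid-pan at (398,226), once lid-height parallax is allowed for, and the coasters are free. Next I return the red jar.

Call:
{"method": "step_arm", "body": {"targets": [[1,[0,0,-35],[0,0,0]],[1,[0,0,-75],[0,0,0]],[1,[0,0,-105],[0,0,0]],[1,[0,0,-124],[0,0,0]],[1,[0,0,-131],[0,0,0]],[0,[0,0,-131],[0,0,0]],[0,[0,0,-131],[0,0,0]],[0,[0,0,-131],[0,0,0]]]}}

```text
time: 27.0
ee_pos: [0.587, -0.0043, 0.0895]
tcp_rot: [-180.0, 0.1, 180.0]
wrist_force: [0.1, -0.2, 4.1]
opening: 0.0552
grasp_force: 43.1
```

Call:
{"method": "step_arm", "body": {"targets": [[0,[0,0,0],[0,0,0]],[0,[0,0,0],[0,0,0]],[0,[0,0,10],[0,0,0]],[0,[0,0,30],[0,0,0]],[0,[0,0,55],[0,0,0]],[0,[0,0,72],[0,0,0]],[0,[0,20,72],[0,0,0]],[0,[0,50,72],[0,0,0]]]}}

```text
time: 27.8
ee_pos: [0.5864, 0.0454, 0.161]
tcp_rot: [-180.0, 0.1, 179.9]
wrist_force: [-0.4, -0.1, -2.5]
opening: 0.0551
grasp_force: 43.3
```

Call:
{"method": "step_arm", "body": {"targets": [[0,[0,38,0],[0,0,0]],[0,[-10,76,0],[0,0,0]],[0,[-20,114,0],[0,0,0]],[0,[-30,152,0],[0,0,0]],[0,[-40,190,0],[0,0,0]],[0,[-50,228,0],[0,0,0]],[0,[-56,265,0],[0,0,0]],[0,[-56,300,0],[0,0,0]]]}}

```text
time: 28.6
ee_pos: [0.529, 0.3476, 0.1604]
tcp_rot: [180.0, -0.0, -179.9]
wrist_force: [1.7, -0.1, -2.8]
opening: 0.0555
grasp_force: 43.3
```

Call:
{"method": "step_arm", "body": {"targets": [[0,[0,25,0],[0,0,0]],[0,[0,45,0],[0,0,0]],[0,[0,58,0],[0,0,0]],[0,[0,58,0],[0,0,0]],[0,[0,58,0],[0,0,0]]]}}

```text
time: 29.1
ee_pos: [0.5301, 0.4034, 0.1598]
tcp_rot: [-180.0, -0.0, -180.0]
wrist_force: [-0.4, -0.9, -3.2]
opening: 0.0554
grasp_force: 43.3
```

Run:
```python
from look import *
o=bot.get_obs();print(o['ee_pos'],o['tcp_rot'],o['time'])
look('wrist',['red','blue','yellow'],.016)
look('top',['red'],.195,.012)
```

```text
[0.53010866 0.40342757 0.15975365] [-1.79966627e+02 -1.87343209e-02 -1.79986243e+02] 29.1
wrist red 1453 [0.5164 0.4057] [0.5112 0.4061]
wrist blue 4049 [0.5394 0.2748] [0.5396 0.2749]
wrist yellow 4922 [0.4691 0.3359] [0.4692 0.3356]
top red 107 [0.5096 0.3981] [0.5092 0.3972]
```

Call:
{"method": "step_arm", "body": {"targets": [[0,[0,1,-20],[0,0,0]],[0,[0,1,-40],[0,0,0]],[0,[0,1,-50],[0,0,0]],[0,[0,1,-55],[0,0,0]],[0,[0,1,-58],[0,0,0]],[0,[0,1,-60],[0,0,0]],[0,[0,1,-61],[0,0,0]],[0,[0,1,-61],[0,0,0]]]}}

```text
time: 30.0
ee_pos: [0.5305, 0.405, 0.1006]
tcp_rot: [180.0, 0.1, -180.0]
wrist_force: [-0.7, -2.2, 5.7]
opening: 0.0551
grasp_force: 43.8
```

Call:
{"method": "step_arm", "body": {"targets": [[0.8,[0,0,0],[0,0,0]],[1,[0,0,0],[0,0,0]],[1,[0,0,5],[0,0,0]],[1,[0,0,25],[0,0,0]],[1,[0,0,60],[0,0,0]],[1,[0,0,95],[0,0,0]],[1,[0,0,115],[0,0,0]],[1,[10,-30,115],[0,0,0]]]}}

```text
time: 30.8
ee_pos: [0.5401, 0.3777, 0.2176]
tcp_rot: [179.8, 0.2, -179.8]
wrist_force: [1.7, 0.3, 0.7]
opening: 0.0853
grasp_force: 0.0
```

Call:
{"method": "step_arm", "body": {"targets": [[1,[13,-42,0],[0,0,0]],[1,[26,-84,0],[0,0,0]],[1,[39,-126,0],[0,0,0]],[1,[52,-168,0],[0,0,0]],[1,[65,-210,0],[0,0,0]],[1,[78,-252,0],[0,0,0]],[1,[92,-294,0],[0,0,0]],[1,[105,-335,0],[0,0,0]]]}}

```text
time: 31.6
ee_pos: [0.6455, 0.0381, 0.2143]
tcp_rot: [180.0, 0.0, -180.0]
wrist_force: [0.6, 0.8, 0.6]
opening: 0.0853
grasp_force: 0.0
```

Call:
{"method": "step_arm", "body": {"targets": [[1,[8,-33,0],[0,0,0]],[1,[8,-33,0],[0,0,0]],[1,[8,-33,0],[0,0,0]]]}}

```text
time: 31.9
ee_pos: [0.6532, 0.0064, 0.2138]
tcp_rot: [180.0, -0.0, 179.9]
wrist_force: [-0.5, 0.3, -0.0]
opening: 0.0853
grasp_force: 0.0
```

Run:
```python
from look import *
o=bot.get_obs();print(o['ee_pos'],o['tcp_rot'],o['time'])
look('top',['red'],.141)
look('side',['red'],.141)
look('wrist',['blue','yellow'],.13)
```

```text
[0.65319798 0.0063525  0.21384746] [ 1.79983186e+02 -4.49987594e-03  1.79922762e+02] 31.9
top red 482 [0.5303 0.403 ] [0.5296 0.4032]
side red 141 [0.5295 0.3972] [0.5288 0.3985]
wrist blue 3379 [0.6537 0.0072] [0.6538 0.0074]
wrist yellow 3326 [ 0.5294 -0.0145] [ 0.5271 -0.014 ]
```

Call:
{"method": "step_arm", "body": {"targets": [[1,[0,1,-35],[0,0,0]],[1,[0,1,-75],[0,0,0]],[1,[0,1,-102],[0,0,0]],[1,[0,1,-120],[0,0,0]],[1,[0,1,-126],[0,0,0]],[0,[0,1,-126],[0,0,0]],[0,[0,1,-126],[0,0,0]],[0,[0,1,-126],[0,0,0]]]}}

```text
time: 32.85
ee_pos: [0.6539, 0.0081, 0.0896]
tcp_rot: [180.0, 0.1, -180.0]
wrist_force: [-1.7, -0.4, 3.2]
opening: 0.0549
grasp_force: 42.7
```

Call:
{"method": "step_arm", "body": {"targets": [[0,[0,0,0],[0,0,0]],[0,[0,0,0],[0,0,0]],[0,[0,0,10],[0,0,0]],[0,[0,0,30],[0,0,0]],[0,[0,0,60],[0,0,0]],[0,[0,0,82],[0,0,0]],[0,[-10,20,82],[0,0,0]],[0,[-30,50,82],[0,0,0]]]}}

```text
time: 33.65
ee_pos: [0.6238, 0.0572, 0.1705]
tcp_rot: [-180.0, 0.1, 179.9]
wrist_force: [0.6, 0.2, -4.1]
opening: 0.0552
grasp_force: 43.4
```

Call:
{"method": "step_arm", "body": {"targets": [[0,[-24,32,0],[0,0,0]],[0,[-48,64,0],[0,0,0]],[0,[-72,96,0],[0,0,0]],[0,[-83,130,0],[0,0,0]],[0,[-83,165,0],[0,0,0]],[0,[-83,195,0],[0,0,0]],[0,[-83,215,0],[0,0,0]],[0,[-83,216,0],[0,0,0]]]}}

```text
time: 34.45
ee_pos: [0.5398, 0.2758, 0.1695]
tcp_rot: [-180.0, -0.0, -179.9]
wrist_force: [-0.1, 0.6, -3.2]
opening: 0.0552
grasp_force: 43.6
```

Call:
{"method": "step_arm", "body": {"targets": [[0,[0,0,0],[0,0,0]],[0,[0,0,-20],[0,0,0]],[0,[0,0,-40],[0,0,0]],[0,[0,0,-55],[0,0,0]],[0,[0,0,-62],[0,0,0]],[0,[0,0,-66],[0,0,0]],[0,[0,0,-66],[0,0,0]]]}}

```text
time: 35.15
ee_pos: [0.5402, 0.2736, 0.1039]
tcp_rot: [-180.0, -0.0, 180.0]
wrist_force: [0.6, -0.3, -3.6]
opening: 0.0552
grasp_force: 43.7
```

Contact is expected at about z=0.1006.

Call:
{"method": "step_arm", "body": {"targets": [[0,[0,0,-1.5],[0,0,0]],[0,[0,0,-3],[0,0,0]],[0,[0,0,-4],[0,0,0]],[0,[0,0,-4.5],[0,0,0]],[0,[0,0,-4.5],[0,0,0]]]}}

```text
time: 35.65
ee_pos: [0.5405, 0.274, 0.1006]
tcp_rot: [180.0, 0.1, -180.0]
wrist_force: [-1.1, -0.8, 6.0]
opening: 0.0553
grasp_force: 44.3
```

Call:
{"method": "step_arm", "body": {"targets": [[0.8,[0,0,0],[0,0,0]],[1,[0,0,0],[0,0,0]],[1,[0,0,5],[0,0,0]],[1,[0,0,25],[0,0,0]],[1,[0,0,60],[0,0,0]],[1,[0,0,95],[0,0,0]],[1,[0,0,115],[0,0,0]],[1,[-3,-30,115],[0,0,0]]]}}

```text
time: 36.45
ee_pos: [0.5382, 0.2461, 0.2176]
tcp_rot: [179.8, 0.3, -179.8]
wrist_force: [0.5, -0.0, -0.3]
opening: 0.0851
grasp_force: 0.0
```

Call:
{"method": "step_arm", "body": {"targets": [[1,[-4,-42,0],[0,0,0]],[1,[-8,-84,0],[0,0,0]],[1,[-12,-126,0],[0,0,0]],[1,[-16,-168,0],[0,0,0]],[1,[-20,-210,0],[0,0,0]],[1,[-20,-240,0],[0,0,0]],[1,[-20,-258,0],[0,0,0]],[1,[-20,-258,0],[0,0,0]]]}}

```text
time: 37.25
ee_pos: [0.5171, -0.016, 0.2147]
tcp_rot: [-180.0, 0.0, 179.8]
wrist_force: [0.3, 0.1, 0.6]
opening: 0.0852
grasp_force: 0.0
```

Run:
```python
from look import *
o=bot.get_obs();print(o['ee_pos'],o['tcp_rot'],o['time'])
look('top',['red','blue'],.141)
look('wrist',['yellow'],.13)
```

```text
[ 0.51706155 -0.01601513  0.21469327] [-1.79982820e+02  2.84964489e-02  1.79849008e+02] 37.25
top red 479 [0.5303 0.403 ] [0.5296 0.4035]
top blue 469 [0.5409 0.2687] [0.5411 0.2701]
wrist yellow 3456 [ 0.515  -0.0143] [ 0.5154 -0.0143]
```

Call:
{"method": "step_arm", "body": {"targets": [[1,[-1,1,-35],[0,0,0]],[1,[-1,1,-75],[0,0,0]],[1,[-1,1,-102],[0,0,0]],[1,[-1,1,-120],[0,0,0]],[1,[-1,1,-126],[0,0,0]],[0,[-1,1,-126],[0,0,0]],[0,[-1,1,-126],[0,0,0]],[0,[-1,1,-126],[0,0,0]]]}}

```text
time: 38.15
ee_pos: [0.5169, -0.0129, 0.0898]
tcp_rot: [-180.0, 0.1, -180.0]
wrist_force: [-0.8, -1.2, 3.0]
opening: 0.0548
grasp_force: 42.3
```

Call:
{"method": "step_arm", "body": {"targets": [[0,[0,0,0],[0,0,0]],[0,[0,0,0],[0,0,0]],[0,[0,0,10],[0,0,0]],[0,[0,0,30],[0,0,0]],[0,[0,0,60],[0,0,0]],[0,[0,0,82],[0,0,0]],[0,[-8,20,82],[0,0,0]],[0,[-20,50,82],[0,0,0]]]}}

```text
time: 38.95
ee_pos: [0.4965, 0.0365, 0.1714]
tcp_rot: [-180.0, 0.1, 179.9]
wrist_force: [-0.2, 1.4, -2.5]
opening: 0.0553
grasp_force: 43.2
```

Call:
{"method": "step_arm", "body": {"targets": [[0,[-13,38,0],[0,0,0]],[0,[-26,76,0],[0,0,0]],[0,[-26,114,0],[0,0,0]],[0,[-26,152,0],[0,0,0]],[0,[-26,190,0],[0,0,0]],[0,[-26,228,0],[0,0,0]],[0,[-26,265,0],[0,0,0]],[0,[-26,285,0],[0,0,0]]]}}

```text
time: 39.75
ee_pos: [0.4697, 0.3243, 0.1703]
tcp_rot: [180.0, -0.0, -179.9]
wrist_force: [0.2, -0.7, -2.6]
opening: 0.0553
grasp_force: 43.2
```

Call:
{"method": "step_arm", "body": {"targets": [[0,[0,12,0],[0,0,0]],[0,[0,13,0],[0,0,0]],[0,[0,13,0],[0,0,0]]]}}

```text
time: 40.05
ee_pos: [0.4702, 0.3341, 0.1704]
tcp_rot: [-180.0, -0.0, 180.0]
wrist_force: [-0.4, 0.0, -2.0]
opening: 0.0554
grasp_force: 43.2
```

Call:
{"method": "step_arm", "body": {"targets": [[0,[1,0,-20],[0,0,0]],[0,[1,0,-42],[0,0,0]],[0,[1,0,-56],[0,0,0]],[0,[1,0,-63],[0,0,0]],[0,[1,0,-66],[0,0,0]],[0,[1,0,-68],[0,0,0]],[0,[1,0,-69.5],[0,0,0]],[0,[1,0,-70.5],[0,0,0]]]}}

```text
time: 40.85
ee_pos: [0.4715, 0.3351, 0.1008]
tcp_rot: [180.0, 0.1, -180.0]
wrist_force: [-0.3, -3.2, 6.1]
opening: 0.0553
grasp_force: 44.0
```

Call:
{"method": "step_arm", "body": {"targets": [[0,[0,0,0],[0,0,0]],[0,[0,0,-0.5],[0,0,0]]]}}

```text
time: 41.05
ee_pos: [0.4716, 0.3351, 0.1008]
tcp_rot: [180.0, 0.1, -180.0]
wrist_force: [-1.8, -4.1, 10.9]
opening: 0.0551
grasp_force: 44.0
```

Call:
{"method": "step_arm", "body": {"targets": [[0.8,[0,0,0],[0,0,0]],[1,[0,0,0],[0,0,0]],[1,[0,0,5],[0,0,0]],[1,[0,0,25],[0,0,0]],[1,[0,0,60],[0,0,0]],[1,[0,0,95],[0,0,0]],[1,[0,0,125],[0,0,0]],[1,[-20,-20,130],[0,0,0]]]}}

```text
time: 41.85
ee_pos: [0.453, 0.3166, 0.2325]
tcp_rot: [179.8, 0.2, -180.0]
wrist_force: [-0.6, -0.7, -0.6]
opening: 0.0853
grasp_force: 0.0
```

Call:
{"method": "step_arm", "body": {"targets": [[1,[-20,-35,0],[0,0,0]],[1,[-40,-75,0],[0,0,0]],[1,[-60,-115,0],[0,0,0]],[1,[-70,-155,0],[0,0,0]],[1,[-70,-180,0],[0,0,0]],[1,[-70,-180,0],[0,0,0]],[1,[-70,-180,0],[0,0,0]]]}}

```text
time: 42.55
ee_pos: [0.3813, 0.1348, 0.2297]
tcp_rot: [180.0, 0.1, 179.9]
wrist_force: [0.0, -0.9, -0.7]
opening: 0.0852
grasp_force: 0.0
```

Run:
```python
from look import *
o=bot.get_obs();print(o['ee_pos'],o['wrist_force'],o['time'])
look('top',['red','blue','yellow'],.141,save='t9')
look('top',['green'],.064)
look('side',['red','blue','yellow'],.141)
look('side',['green'],.064)
```

```text
[0.38129132 0.13476625 0.22972897] [ 0.00121367 -0.85391696 -0.73321734] 42.55
top red 482 [0.5303 0.4019] [0.5299 0.4032]
top blue 468 [0.5409 0.2698] [0.5411 0.2701]
top yellow 483 [0.4707 0.3294] [0.4707 0.3301]
top green 357 [ 0.4752 -0.3323] [ 0.4747 -0.3318]
side blue 148 [0.2624 1.2815] [0.2614 1.2752]
side blue 170 [0.5396 0.2641] [0.5402 0.2657]
side green 441 [ 0.4721 -0.334 ] [ 0.4726 -0.3347]
```

View pics/t9.png

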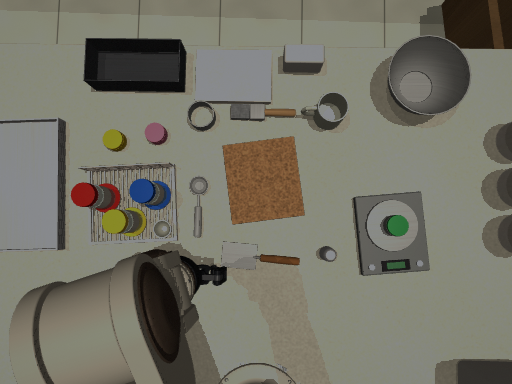

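The jars stand on their own coasters, with lids red (84,195), blue (142,191) and yellow (114,222). The tin is on the pan at (398,226), and the measured offsets are within about 4 mm. Handing in.

```bash
python3 -c "
from workcell import bot
print(bot.job_done())"
```

```text
the job is handed in; nothing more can be done
None
```

The job is handed in at about 43 s of the 138 s limit: the tin is on the scale's pan and each jar is back on its own-colour coaster, all within about 4 mm of centre by the last camera check; no verdict was returned.

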